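Set the folded solar panel like its neighbour

ROBOT

A 7-joint arm with a two-finger parallel gripper is mounted at the origin on the work surface. World frame = base frame: x ahead of the robot, y to its left, z up, the work surface at z = 0. Lengths are in mm, angles in rad, forces in N, time in s.
With the tool pointing down it reaches from about 400 to 850 mm from the base axis. Payload 4.4 kg.
Tool frame: the origin (TCP) lies midway between the tips of the shut fingers; the grasp point (between the pads) lies r.grasp_offset behind it (r.grasp_offset is the distance from the TCP to the grasp point, in mm); z points along the fingers, y is the line along which they close (so a half turn about z gives the same grasp; the last joint's range is limited). The gripper opens to 94 mm and grips with 3 to 60 N. Pads are 16 mm wide; open, the fingers measure 119 mm over their backs; the gripper's body (75 mm by 177 mm) begins 78 mm behind the grasp point.
Start: joints at [-1.253, 0.628, 0.038, 1.517, -0.027, 0.996, -0.02], TCP at [243.366, 602.737, 170.878] pointing down, gripper open.
Joint ranges: [-3.06, 3.06], [-0.37, 2.12], [-1.25, 1.32], [0.18, 2.47], [-1.1, 4.24], [0.23, 1.98], [-2.94, 2.94]. Speed limits (rad/s): [2.57, 2.57, 3.14, 3.14, 3.14, 3.14, 3.14].

INTERFACE

Orientations are given as a unit quaternion [x, y, z, w].
In Python, from rig import r gives the robot as it stands.
- The arm moves only by the tool play_rows, never from a script. Its argument "deltas" is a list of rows, each an object with "jaw": the opening, from 0 (shut) to 1 (fully open); "travel": the shift along the tool's x, y, z in m, a list of three; "roll": the turn about the tool's z in rad. A call has 1 to 10 rows; each row is the pose to reach, as a shift and turn from the pose commanded when the call began, along the tool's axes at that moment; what a row does not reach only later rows make up. A row lasts 1/8 s, in which the tool goes at most 62.5 mm and 10.7 degrees, less where a joint would pass 70% of its speed; a pose out of reach is approached as far as the arm can. A call with a gripper value outside its range is refused whole. The fingers move at their own pace and stop on an object; "force" is the grip in N (left out, the last holds). Time passes only in rows, so rows that repeat a pose let the fingers close. It gives the time, the measured TCP pose, the force, the opening and the grip force at its end, in the units of the state.
- r.get_obs(): the state, without advancing time (a new reading comes with each control period).
- r.get_image(name): name is "scene" or "top" or "wrist"; returns a dict with "frame" (384x512x3 uint8, red, green, blue), "range_z" (384x512 float32, mm along the optical axis (not along the pixel's ray), 0 where there is no reading), "fx", "fy", "cx", "cy" (pixels), "pose" (4x4, takes a point from camera to world coordinates); the wrist camera has in their place "tool_from_camera" (4x4, takes a point from camera to tool coordinates, whose origin is the TCP and whose axes are the flange's). Camera axes: x right, y up, looking along -z (the intrinsics and any distortion apply to the point x, -y, -z); pixel columns grow to the right and rows downward; lengths in mm; the calibration is good to about 2 mm. The wrist camera is an equidistant fisheye: a pixel r from the principal point sees the ray r / f radians off the axis. A picture is of the moment at which its call begins: read the wrist's pose just before it.
- r.hand_in(): hands the job in; it is judged then, once.
Trained networks look in a picture, given as the dict that the camera call returned (one of the last four; its "shot" number tells which), for a name from the list of things; names that differ only in an ending like _2 or _b are one class to them, and where a whole thing is asked for, a point or a joint stands for the part that bears it (a point fixed in the world has none). Each returns a list of dicts, best first, with "confidence" (0 to 1); they miss things now and then, are a little off and sometimes report something else, mostly with a low value. They report only what shows in the picture. A call takes as long as a camera call.
- r.masks_of(picture, target): "region" (384x512 bool, what is visible of it).
- r.tip_of(picture, target): "point" ([x, y, z] in mm, in the coordinates of the camera as it stood for that picture, good to about 4 mm: a listed point, or the origin of a listed thing).
The state is a dict: "clock": time; "joint_pos": joint angles; "joint_vel": joint speeds; "effort": joint torques, N m; "tcp_pos": TCP position; "tcp_rot": TCP orientation; "ft_force": force on the tool from outside, world axes, zero at the start; "torque": the same for the moment, N m; "width": opening from 0.0 (shut) to 1.0 (fully open); "finger_force": force on a finger pad.
Only numpy, scipy, OpenCV 4.12 (cv2) and the standard library are available. Lean on these libraries where they do the work, as an engineer would, in place of code of your own. Each camera call takes 0.05 s, during which the arm holds its last target. There are 200 camera calls.

TASK

Someone has left a tea tin on the folded-down panel of the solar charging station: put the tin gently and squarely on top of the column of two like tins, then raise that panel until, left on its own, it stands at the same tilt as the neighbouring panel. Its hinge is stiff and springs back somewhat when let go, so check it after releasing. Leave the neighbouring panel, the column and the other things on the sill where they are.

Things in the scene. Friction and masses are not known exactly. Their poses are not given: they have to be found in the camera images.
- station: fixed white plastic solar charging station, 150 mm deep (x) x 400 mm wide (y), housing 70 mm high, with two framed dark panels side by side, hinged along its far (+x) edge. Origin: centre of its underside; its -x side faces the robot. The housing's upright front is at x = -42 mm; in front of it only an 8 mm high foot plate reaches out to x = -75 mm
- low_panel: the folded panel on the station's -y half: plate 140 mm (x) x 160 (y) x 12 thick, flat at the start. Origin: middle of its hinge axis, mid-plane (station frame x 62, y -100, z 79 mm); the plate runs along its -x to the free edge, 36 mm beyond the housing, 65 mm clear below. Own z square to the plate, up when folded. Stiff hinge: 6 to 8 N at the edge; drops back some degrees when let go
- low_edge (a point): middle of the lower front edge of the folded panel's free end: 140 mm along -x and 6 mm along -z from low_panel's origin; axes as the panel's
- set_panel: the neighbouring panel on the station's +y half, same build, already standing open at the wanted tilt (35 to 57 degrees from flat). Origin and axes as for low_panel, its hinge at x 62, y +100, z 79 mm in the station's frame. 40 mm gap between the two panels' sides
- set_edge (a point): middle of the lower front edge of the neighbouring panel's free end
- tin_c: closed flat rectangular plain metal tea tin, 64 mm (its x) x 110 mm (its y) x 50 mm high, 0.2 to 0.4 kg; origin at the centre of its underside, z up; lies on the folded panel at the start, long side roughly along the station's y
- tin_a: closed flat rectangular plain metal tea tin, 64 mm (its x) x 110 mm (its y) x 50 mm high, 0.2 to 0.4 kg; origin at the centre of its underside, z up; the column's lower tin, standing on the sill
- tin_b: closed flat rectangular plain metal tea tin, 64 mm (its x) x 110 mm (its y) x 50 mm high, 0.2 to 0.4 kg; origin at the centre of its underside, z up; the column's upper tin, squarely on tin_a; its top is 100 mm above the sill
- crate: short red slatted crate, 100 x 140 x 60 mm high, a bystander; origin at the centre of its underside
- jar_a: clear glass spice jar, 50 mm across, 100 mm high, a bystander; origin at the centre of its underside
- jar_b: clear glass spice jar, 50 mm across, 100 mm high, a bystander; origin at the centre of its underside
- cap_tray: bamboo cap tray, 100 x 150 x 22 mm high, a bystander; origin at the centre of its underside
- cup: stainless steel cup, 74 mm across, 90 mm high, a bystander; origin at the centre of its underside
- flowerpot: small empty terracotta pot, 100 mm across, 90 mm high, a bystander; origin at the centre of its underside

How it is judged (in metres and radians):
On the way, in this order (a step that is already met when the one before it is completed fails the run):
1. the tin stands squarely on the column, let go, while the panel is still folded (horizontal distance between tin_c and tin_b below 0.01 m and angle between the x axis of tin_c and the x axis of tin_b, either way round below 0.14 rad and z of tin_c in the frame of tin_b between 0.045 and 0.055 m and horizontal distance between tin_b and tin_a below 0.012 m and contact force between the fingers and tin_c below 0.05 N and linear speed of tin_c below 0.03 m/s and angle between low_panel's own z axis and vertical below 0.12 rad), for 0.2 s.
2. the panel, let go, stands at its neighbour's tilt (angle between the z axis of low_panel and the z axis of set_panel, either way round below 0.07 rad and contact force between each of the arm, the fingers and low_panel below 0.05 N and angular speed of low_panel below 0.05 rad/s), for 0.2 s.
At the end, for the whole second after the job is handed in: The panel rests untouched within 4 degrees (0.07 rad) of its neighbour's tilt, and the third tin rests untouched on the column, within 10 mm and 8 degrees (0.14 rad) of the tin below it, the column itself still square within 12 mm (all of step 2 and horizontal distance between tin_c and tin_b below 0.01 m and angle between the x axis of tin_c and the x axis of tin_b, either way round below 0.14 rad and z of tin_c in the frame of tin_b between 0.045 and 0.055 m and horizontal distance between tin_b and tin_a below 0.012 m and contact force between the fingers and tin_c below 0.05 N and linear speed of tin_c below 0.03 m/s).
It fails at once if the neighbouring panel is moved (its edge by more than 8 mm) (distance of set_edge from where it was at the start of the episode above 0.008 m).
It fails at once if a tin of the column is shifted by more than 15 mm (distance of any of tin_a, tin_b from where it was at the start of the episode above 0.015 m).
It fails at once if the tin is dropped or pressed onto the column with more than 60 N (contact force between tin_c and tin_b above 60 N).
It fails at once if another thing on the sill is shifted or tipped by more than 25 mm (distance of any of crate, jar_a, jar_b, cap_tray, cup, flowerpot from where it was at the start of the episode above 0.025 m).
It also fails if it takes over 61 s, if anything falls off the work surface, if the arm or the gripper's body presses on something with over 40 N, if the wrist force passes 120 N, or if a joint passes its speed limit or range.

## Working session

There is one attempt and no reset: what is moved stays moved. The work goes in short steps, Python scripts to look and compute and a tool call to move; the robot and the scene stay as the last step left them, time stands still between calls to the robot, and variables do not carry over. Pictures are saved under pics/ and viewed, at most 10 in all, crops included, and the job is handed in when it is done.

Besides the shell and the picture viewer there is one more tool, called after "Call:" as name(argument=value, ...) on one line, values as JSON. play_rows: Moves the arm, as the interface text tells. Its arguments: {"type":"object","properties":{"deltas":{"type":"array","items":{"type":"object","properties":{"jaw":{"type":"number"},"travel":{"type":"array","items":{"type":"number"}},"roll":{"type":"number"}}}},"force":{"type":"number"}},"required":["deltas"]}

```bash
ls; mkdir -p pics
cat > h.py <<'E'
import numpy as np, cv2
from rig import r
from scipy.spatial.transform import Rotation as R
def cloud(im):
    z=im['range_z']; v,u=np.mgrid[0:384,0:512]
    p=np.stack([(u-im['cx'])/im['fx']*z,-(v-im['cy'])/im['fy']*z,-z],-1)
    T=im['pose']; return p@T[:3,:3].T+T[:3,3]
def w(im,p): T=im['pose']; return T[:3,:3]@np.array(p)+T[:3,3]
def save(im,n): cv2.imwrite('pics/'+n+'.png',im['frame'][:,:,::-1])
E
python3 - <<'E'
from h import *
np.set_printoptions(precision=1,suppress=True)
o=r.get_obs();print(o['clock'],o['tcp_pos'],o['tcp_rot'],r.grasp_offset, o['width'])
ims={n:r.get_image(n) for n in('scene','top')}
cv2.imwrite('pics/a.png',np.hstack([ims['scene']['frame'],ims['top']['frame']])[:,:,::-1][:, :])
a=cv2.imread('pics/a.png');cv2.imwrite('pics/a.png',np.vstack([cv2.resize(a,(800,300)) ]))
for n,im in ims.items():
    C=cloud(im)
    print(n,im['pose'][:3,3],{k:im[k] for k in('fx','cx','cy')})
    for t in ['station','low_panel','low_edge','set_panel','set_edge','tin_c','crate','jar_a','cap_tray','cup','flowerpot']:
        print(t,[(w(im,d['point']).round(),round(d['confidence'],2)) for d in r.tip_of(im,t)][:4])
    for d in r.masks_of(im,'tin_c')[:4]:
        m=d['region']; P=C[m&(im['range_z']>0)]; top=P[P[:,2]>np.percentile(P[:,2],90)-6]
        (c,s,a)=cv2.minAreaRect(top[:,:2].astype(np.float32)); print('mask',d['confidence'],m.sum(),np.median(top[:,2]),c,s,a)
E
```

```text
pics
0.0 [243.1 602.1 170. ] [ 0.2  1.  -0.  -0. ] 18.8 0.9953722477874114
scene [1207.   55.  886.] {'fx': 413.21605254624075, 'cx': 265.8561677909697, 'cy': 195.0089408446735}
station [(array([681.,  84.,   1.]), 0.7), (array([752., 175.,  80.]), 0.51)]
low_panel [(array([729., -21.,  83.]), 0.78), (array([ 713., -327.,   -4.]), 0.46)]
low_edge [(array([589.,  -6.,  72.]), 0.72), (array([433., 424.,  -3.]), 0.24)]
set_panel [(array([754., 175.,  80.]), 0.55)]
set_edge [(array([660., 192., 181.]), 0.98)]
tin_c [(array([ 398., -317.,   -4.]), 0.91), (array([677.,  -4.,  85.]), 0.61), (array([ 401., -320.,   47.]), 0.56)]
crate [(array([ 572., -351.,    1.]), 0.59), (array([591.,  -5.,  69.]), 0.25)]
jar_a [(array([ 783., -202.,   -2.]), 0.92), (array([432., 425.,  -0.]), 0.91)]
cap_tray [(array([330., 222.,  -1.]), 0.62)]
cup [(array([331., 373.,  -2.]), 0.86), (array([663., 190., 181.]), 0.3)]
flowerpot [(array([ 714., -325.,   -3.]), 0.78), (array([679.,  -4.,  85.]), 0.4)]
mask 0.85 1211 97.80504657477013 (400.4859924316406, -319.1585388183594) (109.26402282714844, 66.802284240722
[... 667 characters left out ...]
-349.,   -2.]), 0.65), (array([337., 222.,   1.]), 0.4)]
jar_a [(array([ 782., -209.,   -1.]), 0.61), (array([432., 421.,  -3.]), 0.55)]
cap_tray [(array([337., 221.,   3.]), 0.74), (array([ 568., -350.,    1.]), 0.54)]
cup [(array([332., 372.,  -1.]), 0.97)]
flowerpot [(array([ 716., -326.,    2.]), 0.83)]
mask 0.75 1100 99.82853921144391 (396.0257873535156, -319.36444091796875) (109.42640686035156, 63.524879455566406) 82.60639953613281
mask 0.65 1089 134.620958714403 (669.7048950195312, -5.5659027099609375) (109.21371459960938, 64.49884033203125) 70.93719482421875
mask 0.57 126 48.270370870704824 (403.3536071777344, -266.7491149902344) (3.949669599533081, 59.52939224243164) 82.608642578125
```

Run:
```python
from h import *
np.set_printoptions(precision=3,suppress=True)
o=r.get_obs();print(o['clock'],R.from_quat(o['tcp_rot']).as_matrix())
def fit(P):
    c=np.median(P,0)
    for _ in range(5):
        n=np.linalg.svd(P-c,full_matrices=False)[2][2]; d=abs((P-c)@n); P=P[d<4] if (d<4).sum()>50 else P; c=P.mean(0)
    return n*np.sign(n[2]),c,len(P)
for n in ('scene','top'):
    im=r.get_image(n);C=cloud(im)
    for t in('set_panel','low_panel'):
      for d in r.masks_of(im,t)[:2]:
        P=C[d['region']&(im['range_z']>0)]; nn,c,k=fit(P); print(n,t,d['confidence'],nn,c,k,'tilt',np.degrees(np.arccos(nn[2])),'yaw',np.degrees(np.arctan2(nn[1],nn[0])))
        (c,s,a)=cv2.minAreaRect(P[:,:2].astype(np.float32)); print(c,s,a)
```

```text
1.3 [[-0.927  0.374 -0.   ]
 [ 0.374  0.927  0.   ]
 [ 0.     0.    -1.   ]]
scene set_panel 0.89 [ 0.759 -0.093  0.645] [717.539 175.58  133.873] 4085 tilt 49.85289403366936 yaw -7.022691004944598
(643.318603515625, 206.20297241210938) (202.83396911621094, 251.6359405517578) 83.62247467041016
scene low_panel 0.57 [-0.001  0.002  1.   ] [684.497 -19.796  83.575] 1753 tilt 0.11784478631159045 yaw 132.24545631365902
(664.05126953125, -15.55084228515625) (160.78814697265625, 148.89662170410156) 81.8301010131836
top set_panel 0.57 [ 0.759 -0.103  0.643] [708.265 179.738 144.18 ] 1336 tilt 49.955689114606415 yaw -7.761144543723213
(713.2395629882812, 205.11273193359375) (210.70779418945312, 98.54387664794922) 82.19876861572266
top low_panel 0.96 [-0.002 -0.001  1.   ] [645.322 -20.88   85.304] 1665 tilt 0.14896226611631155 yaw -160.45062255483614
(673.3621826171875, -21.875228881835938) (170.6943817138672, 173.51051330566406) 82.05009460449219
```

View pics/a.png

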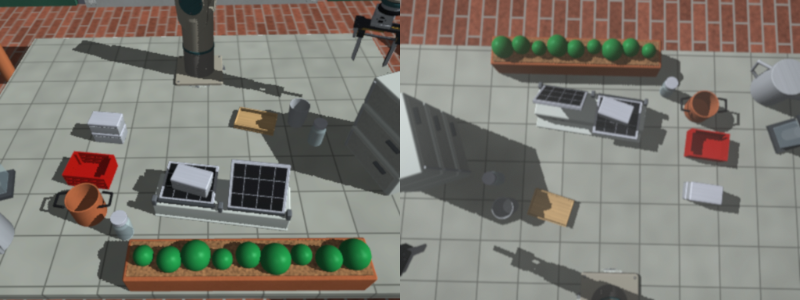

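```bash
cat >> h.py <<'E'
def go(p,yaw,o=None):
    "travel (m) and roll to reach TCP p with closing axis at world angle yaw deg (mod 180)"
    o=o or r.get_obs(); M=R.from_quat(o['tcp_rot']).as_matrix()
    a=np.degrees(np.arctan2(M[1,1],M[0,1])); d=(a-yaw+90)%180-90
    print('t',round(o['clock'],2),'tcp',np.round(o['tcp_pos'],1),'clos',round(a,1),'F',np.round(o['ft_force'],1),'w',round(o['width'],3),'->',np.round(M.T@(np.array(p)-o['tcp_pos'])/1000,4),'roll',round(np.radians(d),3))
E
python3 -c "
from h import *
go([480,300,270],30); go([670,-5,270],-19.1)"
```

```text
t 1.6 tcp [243.3 602.7 170.9] clos 68.0 F [-0.  -0.5 -0.2] w 1.001 -> [-0.3328 -0.1921 -0.0991] roll 0.663
t 1.6 tcp [243.3 602.7 170.9] clos 68.0 F [-0.  -0.5 -0.2] w 1.001 -> [-0.6232 -0.4038 -0.0991] roll 1.52
```

Call:
play_rows(deltas=[{"jaw": 1, "travel": [0, 0, -0.06], "roll": 0}, {"jaw": 1, "travel": [-0.03, -0.02, -0.1], "roll": 0.15}, {"jaw": 1, "travel": [-0.333, -0.192, -0.1], "roll": 0.76}, {"jaw": 1, "travel": [-0.333, -0.192, -0.1], "roll": 0.76}, {"jaw": 1, "travel": [-0.333, -0.192, -0.1], "roll": 0.76}, {"jaw": 1, "travel": [-0.333, -0.192, -0.1], "roll": 0.76}, {"jaw": 1, "travel": [-0.623, -0.404, -0.1], "roll": 1.52}, {"jaw": 1, "travel": [-0.623, -0.404, -0.1], "roll": 1.52}, {"jaw": 1, "travel": [-0.623, -0.404, -0.1], "roll": 1.52}, {"jaw": 1, "travel": [-0.623, -0.404, -0.1], "roll": 1.52}])

```text
clock: 2.85
tcp_pos: [557.1, 166.6, 271.2]
tcp_rot: [0.813, 0.582, 0.0, -0.0]
ft_force: [0.3, 0.8, 0.1]
width: 1.003
finger_force: 0.0
```

```bash
python3 -c "
from h import *
go([670,-5,200],-19.1)"
```

```text
t 2.85 tcp [557.1 166.6 271.2] clos -18.8 F [0.3 0.8 0.1] w 1.003 -> [-0.126   0.1622  0.0711] roll 0.005
```

Call:
play_rows(deltas=[{"jaw": 1, "travel": [-0.126, 0.162, 0.0], "roll": 0}, {"jaw": 1, "travel": [-0.126, 0.162, 0.0], "roll": 0}, {"jaw": 1, "travel": [-0.126, 0.162, 0.0], "roll": 0}, {"jaw": 1, "travel": [-0.126, 0.162, 0.04], "roll": 0}, {"jaw": 1, "travel": [-0.126, 0.162, 0.04], "roll": 0}, {"jaw": 1, "travel": [-0.126, 0.162, 0.04], "roll": 0}])

```text
clock: 3.6
tcp_pos: [669.9, -1.1, 231.8]
tcp_rot: [0.811, 0.585, 0.001, -0.0]
ft_force: [0.9, 0.4, -0.4]
width: 1.005
finger_force: 0.0
```

```bash
cat >> h.py <<'E'
def wcloud(im,o):
    v,u=np.mgrid[0:384,0:512]; x=(u-im['cx'])/im['fx'];y=(v-im['cy'])/im['fy'];t=np.hypot(x,y);k=np.tan(np.minimum(t,1.5))/np.maximum(t,1e-9)
    z=im['range_z'];p=np.stack([x*k*z,-y*k*z,-z],-1);T=im['tool_from_camera'];p=p@T[:3,:3].T+T[:3,3]
    return p@R.from_quat(o['tcp_rot']).as_matrix().T+o['tcp_pos']
def tops(C,im,m,lo,hi):
    P=C[m&(im['range_z']>0)];P=P[(P[:,2]>lo)&(P[:,2]<hi)]
    if len(P)<30: return
    print(cv2.minAreaRect(P[:,:2].astype(np.float32)),'z',np.median(P[:,2]),len(P))
E
python3 - <<'E'
from h import *
o=r.get_obs();im=r.get_image('wrist');save(im,'w1');C=wcloud(im,o)
go([670,-5,92],-19.1,o)
for d in r.masks_of(im,'tin_c')[:3]:
    print(d['confidence'],d['region'].sum());tops(C,im,d['region'],128,142)
E
```

```text
t 3.6 tcp [669.9  -1.1 231.8] clos -18.4 F [ 0.9  0.4 -0.4] w 1.005 -> [-0.0039  0.0013  0.1398] roll 0.012
0.9 678
0.86 5661
((672.1708374023438, -4.820991516113281), (108.5427017211914, 63.36725997924805), 71.4499282836914) z 134.7749457942316 5543
0.59 142
```

View pics/w1.png

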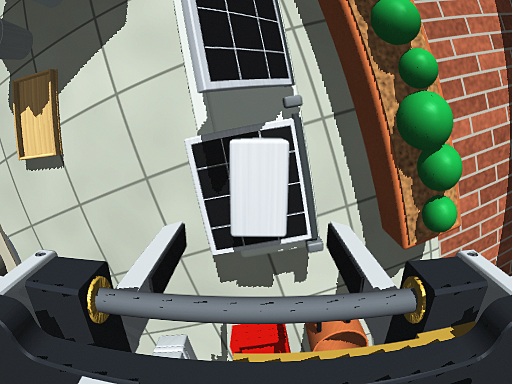

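Call:
play_rows(deltas=[{"jaw": 1, "travel": [-0.004, 0.0015, 0.06], "roll": 0.006}, {"jaw": 1, "travel": [-0.004, 0.0015, 0.11], "roll": 0.006}, {"jaw": 1, "travel": [-0.004, 0.0015, 0.137], "roll": 0.006}, {"jaw": 1, "travel": [-0.004, 0.0015, 0.137], "roll": 0.006}, {"jaw": 0.5, "travel": [-0.004, 0.0015, 0.137], "roll": 0.006}, {"jaw": 0.5, "travel": [-0.004, 0.0015, 0.137], "roll": 0.006}, {"jaw": 0.5, "travel": [-0.004, 0.0015, 0.137], "roll": 0.006}, {"jaw": 0.5, "travel": [-0.004, 0.0015, 0.137], "roll": 0.006}, {"jaw": 0.5, "travel": [-0.004, 0.0015, 0.137], "roll": 0.006}], force=25)

```text
clock: 4.82
tcp_pos: [670.7, -7.1, 94.8]
tcp_rot: [0.813, 0.582, 0.001, 0.0]
ft_force: [-1.1, 0.1, 5.7]
width: 0.674
finger_force: 25.0
```

```bash
python3 -c "
from h import *
go([670,-5,210],-7)
o=r.get_obs();print(o['finger_force'])"
```

```text
t 4.83 tcp [670.7  -7.1  94.8] clos -18.8 F [-1.1  0.1  5.7] w 0.674 -> [ 0.0018 -0.0011 -0.1152] roll -0.207
25.003872513771057
```

Call:
play_rows(deltas=[{"jaw": 0.5, "travel": [0, 0, -0.03], "roll": 0}, {"jaw": 0.5, "travel": [0, 0, -0.08], "roll": 0}, {"jaw": 0.5, "travel": [0, 0, -0.125], "roll": 0}, {"jaw": 0.5, "travel": [0, 0, -0.125], "roll": 0}])

```text
clock: 5.32
tcp_pos: [672.1, -7.8, 222.0]
tcp_rot: [0.813, 0.582, 0.002, 0.002]
ft_force: [0.4, -0.2, -3.4]
width: 0.677
finger_force: 25.0
```

```bash
python3 -c "
from h import *
go([397.5,-319.2,220],-7.2)"
```

```text
t 5.33 tcp [672.1  -7.8 222. ] clos -18.9 F [ 0.4 -0.2 -3.4] w 0.677 -> [-0.3835 -0.1592  0.0004] roll -0.204
```

Call:
play_rows(deltas=[{"jaw": 0.5, "travel": [-0.1, -0.04, 0], "roll": -0.05}, {"jaw": 0.5, "travel": [-0.2, -0.08, 0], "roll": -0.1}, {"jaw": 0.5, "travel": [-0.3, -0.12, 0], "roll": -0.15}, {"jaw": 0.5, "travel": [-0.36, -0.15, 0], "roll": -0.2}, {"jaw": 0.5, "travel": [-0.3835, -0.159, 0], "roll": -0.204}, {"jaw": 0.5, "travel": [-0.3835, -0.159, 0], "roll": -0.204}, {"jaw": 0.5, "travel": [-0.3835, -0.159, 0], "roll": -0.204}, {"jaw": 0.5, "travel": [-0.3835, -0.159, 0], "roll": -0.204}, {"jaw": 0.5, "travel": [-0.3835, -0.159, 0], "roll": -0.204}, {"jaw": 0.5, "travel": [-0.3835, -0.159, 0], "roll": -0.204}])

```text
clock: 6.58
tcp_pos: [396.3, -317.0, 218.0]
tcp_rot: [0.749, 0.663, 0.0, -0.001]
ft_force: [0.7, 0.3, -2.6]
width: 0.676
finger_force: 25.0
```

Run:
```python
from h import *
o=r.get_obs();go([397.5,-319.2,165],-7.2,o)
ims=[r.get_image(n) for n in('wrist','top','scene')]
cv2.imwrite('pics/w2.png',cv2.resize(np.hstack([i['frame'] for i in ims[::2]]),(800,300))[:,:,::-1])
for im in ims:
    C=wcloud(im,o) if 'tool_from_camera' in im else cloud(im)
    for d in r.masks_of(im,'tin_c')[:3]:
        P=C[d['region']&(im['range_z']>0)]
        print(d['confidence'],d['region'].sum(),np.percentile(P[:,2],[5,50,95]).round() if len(P) else 0)
        for a,b in((250,275),(90,108)): tops(C,im,d['region'],a,b)
```

```text
t 6.58 tcp [ 396.3 -317.   218. ] clos -7.0 F [ 0.7  0.3 -2.6] w 0.676 -> [-0.0021  0.0015  0.053 ] roll 0.003
0.95 14917 [256. 258. 259.]
((397.8628845214844, -311.0155029296875), (102.92041778564453, 64.49303436279297), 83.12891387939453) z 257.83515718622175 14526
0.78 483 [ 57.  99. 101.]
((404.5021057128906, -269.20989990234375), (6.732319355010986, 62.11396789550781), 83.00780487060547) z 99.42843827386807 350
0.95 452 [ 64.  99. 102.]
((400.85882568359375, -283.9207763671875), (39.305912017822266, 63.603248596191406), 82.58206176757812) z 99.58013286829203 362
0.63 118 [ 5. 30. 51.]
0.58 1317 [228. 258. 260.]
((396.8155517578125, -308.1280822753906), (98.3452377319336, 63.75239944458008), 83.28247833251953) z 257.7266779321342 1156
0.86 478 [ 6. 27. 47.]
0.7 1138 [ 58.  96. 100.]
((399.8639221191406, -319.26165771484375), (108.85958099365234, 65.99308013916016), 82.93856048583984) z 97.82175580152716 707
```

View pics/w2.png

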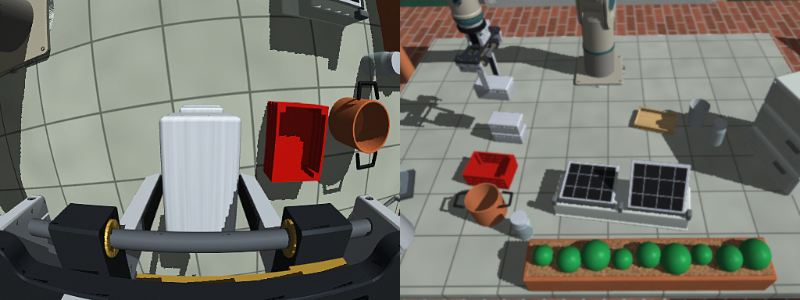

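Call:
play_rows(deltas=[{"jaw": 0.5, "travel": [-0.0055, 0.0015, 0.03], "roll": 0}, {"jaw": 0.5, "travel": [-0.0055, 0.0015, 0.06], "roll": 0}, {"jaw": 0.5, "travel": [-0.0055, 0.0015, 0.085], "roll": 0}, {"jaw": 0.5, "travel": [-0.0055, 0.0015, 0.09], "roll": 0}, {"jaw": 0.5, "travel": [-0.0055, 0.0015, 0.09], "roll": 0}, {"jaw": 0.5, "travel": [-0.0055, 0.0015, 0.09], "roll": 0}])

```text
clock: 7.62
tcp_pos: [397.1, -325.0, 129.9]
tcp_rot: [0.75, 0.662, 0.0, 0.001]
ft_force: [-0.2, -0.4, -2.5]
width: 0.677
finger_force: 25.0
```

Run:
```python
from h import *
o=r.get_obs();go([397.5,-319.2,165],-7.2,o)
ims=[r.get_image(n) for n in('wrist','scene')]
S=ims[1]; T=S['pose']; c=T[:3,:3].T@(np.array([397,-319,90])-T[:3,3]); u=int(S['cx']+S['fx']*c[0]/-c[2]); v=int(S['cy']-S['fy']*c[1]/-c[2])
a=cv2.resize(S['frame'][v-45:v+45,u-45:u+45],(400,400),interpolation=cv2.INTER_CUBIC); W=ims[0]['frame'][60:330,80:350]
cv2.imwrite('pics/w3.png',np.hstack([cv2.resize(W,(400,400)),a])[:,:,::-1])
U=np.array([.122,.9925]);N=np.array([.9925,-.122])
for im in ims:
    C=wcloud(im,o) if 'tool_from_camera' in im else cloud(im)
    near=(abs(C[...,0]-398)<60)&(abs(C[...,1]+319)<75)&(im['range_z']>0)
    for a,b in((160,175),(115,160),(92,104),(55,92),(10,45)):
        P=C[near&(C[...,2]>a)&(C[...,2]<b)][:,:2]
        if len(P)>30: print(a,b,len(P),'u',np.percentile(P@U,[1,50,99]).round(1),'n',np.percentile(P@N,[1,50,99]).round(1))
```

```text
t 7.62 tcp [ 397.1 -325.   129.9] clos -7.2 F [-0.2 -0.4 -2.5] w 0.677 -> [ 0.0057 -0.0002 -0.0351] roll 0.001
160 175 14821 u [-316.7 -260.9 -217.1] n [402.6 434.4 466.2]
115 160 276 u [-218.9 -217.7 -216.6] n [406.4 434.2 462.5]
92 104 648 u [-220.6 -217.2 -214.1] n [403.1 433.8 464.5]
55 92 118 u [-215.4 -214.9 -214.8] n [407.2 434.3 461. ]
10 45 31 u [-214.8 -213.9 -213.7] n [404.3 422.8 452.3]
160 175 632 u [-324.8 -259.1 -217.1] n [399.7 440.4 477. ]
115 160 521 u [-323.1 -254.3 -217.6] n [410.2 465.5 469. ]
92 104 374 u [-320.3 -252.6 -213.8] n [405.7 455.3 468.9]
55 92 424 u [-319.8 -253.3 -214.4] n [411.4 465.3 468.8]
10 45 371 u [-320.4 -251.  -213.8] n [409.8 465.2 469.4]
```

View pics/w3.png

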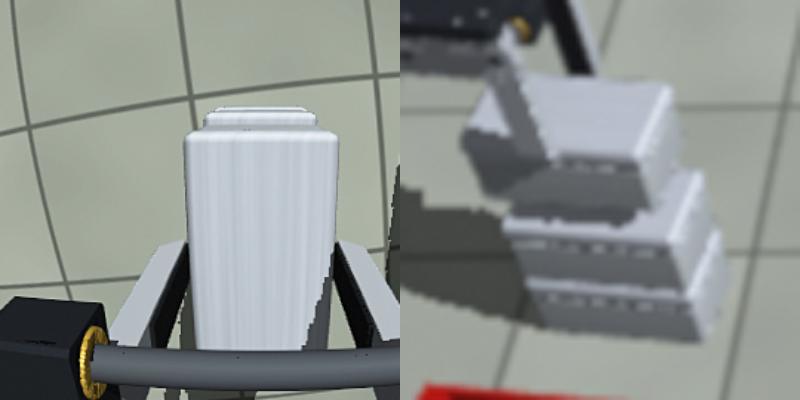

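Call:
play_rows(deltas=[{"jaw": 0.5, "travel": [0.003, -0.0003, 0.0], "roll": 0}, {"jaw": 0.5, "travel": [0.003, -0.0003, 0.008], "roll": 0}, {"jaw": 0.5, "travel": [0.003, -0.0003, 0.014], "roll": 0}, {"jaw": 0.5, "travel": [0.003, -0.0003, 0.0155], "roll": 0}, {"jaw": 0.5, "travel": [0.003, -0.0003, 0.0165], "roll": 0}, {"jaw": 0.5, "travel": [0.003, -0.0003, 0.0175], "roll": 0}, {"jaw": 0.5, "travel": [0.003, -0.0003, 0.0175], "roll": 0}])

```text
clock: 8.6
tcp_pos: [396.5, -321.4, 111.4]
tcp_rot: [0.75, 0.662, 0.0, 0.0]
ft_force: [-0.8, 0.2, -3.2]
width: 0.675
finger_force: 25.0
```

Call:
play_rows(deltas=[{"jaw": 0.5, "travel": [0, 0, 0.001], "roll": 0}, {"jaw": 0.5, "travel": [0, 0, 0.0015], "roll": 0}, {"jaw": 0.5, "travel": [0, 0, 0.002], "roll": 0}, {"jaw": 0.5, "travel": [0, 0, 0.002], "roll": 0}])

```text
clock: 9.1
tcp_pos: [396.5, -321.4, 110.1]
tcp_rot: [0.75, 0.662, 0.0, 0.0]
ft_force: [-1.4, 0.8, 4.5]
width: 0.676
finger_force: 25.0
```

Call:
play_rows(deltas=[{"jaw": 0.72, "travel": [0, 0, 0], "roll": 0}, {"jaw": 0.8, "travel": [0, 0, 0], "roll": 0}, {"jaw": 0.95, "travel": [0, 0, 0], "roll": 0}, {"jaw": 0.95, "travel": [0, 0, 0], "roll": 0}, {"jaw": 0.95, "travel": [0, 0, 0], "roll": 0}, {"jaw": 0.95, "travel": [0, 0, -0.03], "roll": 0}, {"jaw": 0.95, "travel": [0, 0, -0.07], "roll": 0}, {"jaw": 0.95, "travel": [0, 0, -0.1], "roll": 0}, {"jaw": 0.95, "travel": [0, 0, -0.1], "roll": 0}])

```text
clock: 10.22
tcp_pos: [397.7, -322.4, 211.3]
tcp_rot: [0.75, 0.662, 0.001, 0.002]
ft_force: [0.1, 0.3, 0.4]
width: 0.953
finger_force: 0.0
```

Run:
```python
from h import *
o=r.get_obs();go([397.5,-319.2,230],-7.2,o)
U=np.array([.122,.9925]);N=np.array([.9925,-.122])
for n in ('wrist','scene'):
    im=r.get_image(n)
    C=wcloud(im,o) if n=='wrist' else cloud(im)
    near=(abs(C[...,0]-398)<60)&(abs(C[...,1]+319)<75)&(im['range_z']>0)
    for a,b in((143,157),(110,140),(92,104),(55,92),(10,45)):
        P=C[near&(C[...,2]>a)&(C[...,2]<b)]; z=np.median(P[:,2]) if len(P) else 0; P=P[:,:2]
        if len(P)>30: print(a,b,len(P),'z',z.round(1),'u',np.percentile(P@U,[1,50,99]).round(1),'n',np.percentile(P@N,[1,50,99]).round(1), cv2.minAreaRect(P.astype(np.float32)) if a==143 else '')
```

```text
t 10.22 tcp [ 397.7 -322.4  211.3] clos -7.2 F [0.1 0.3 0.4] w 0.953 -> [ 0.0031 -0.0005 -0.0187] roll 0.001
143 157 6975 z 149.9 u [-319.9 -263.3 -214.6] n [402.6 433.3 464.3] ((397.5028381347656, -319.1100158691406), (109.09024047851562, 63.606231689453125), 82.79437255859375)
110 140 54 z 122.5 u [-215.  -214.6 -214.5] n [405.9 433.8 460.2] 
92 104 60 z 96.7 u [-216.2 -214.2 -214. ] n [404.2 436.  464.5] 
55 92 46 z 65.6 u [-215.2 -214.9 -214.8] n [406.8 433.8 460.3] 
10 45 42 z 21.3 u [-214.9 -214.8 -213.7] n [405.1 433.8 460.9] 
143 157 722 z 147.9 u [-321.  -266.8 -214.3] n [405.1 438.6 468. ] ((399.9580383300781, -319.6884460449219), (111.0365219116211, 66.19910430908203), 82.02426147460938)
110 140 385 z 124.9 u [-320.5 -251.8 -213.9] n [410.5 464.5 468.2] 
92 104 181 z 96.9 u [-320.8 -249.8 -213.6] n [409.4 464.6 468.6] 
55 92 428 z 73.5 u [-320.1 -253.9 -214.1] n [412.  465.4 469.1] 
10 45 374 z 27.7 u [-321.  -250.9 -214. ] n [409.5 465.3 469. ]
```

```bash
python3 -c "
from h import *
print(r.get_obs()['joint_pos'])
go([531,-5,200],82.6)"
```

```text
[ 0.28681755  0.41577624  0.48218534  1.86250066 -0.23776964  0.92062494
  0.75435547]
t 10.32 tcp [ 396.2 -320.9  208.9] clos -7.1 F [ 0.  -0.7 -0.9] w 0.948 -> [0.3302 0.0944 0.009 ] roll -1.566
```

Call:
play_rows(deltas=[{"jaw": 0.0, "travel": [0.33, 0.0944, 0], "roll": 0}, {"jaw": 0.0, "travel": [0.33, 0.0944, 0], "roll": -0.18}, {"jaw": 0.0, "travel": [0.33, 0.0944, 0], "roll": -0.36}, {"jaw": 0.0, "travel": [0.33, 0.0944, 0], "roll": -0.54}, {"jaw": 0.0, "travel": [0.33, 0.0944, 0], "roll": -0.72}, {"jaw": 0.0, "travel": [0.33, 0.0944, 0], "roll": -0.9}, {"jaw": 0.0, "travel": [0.33, 0.0944, 0], "roll": -1.08}, {"jaw": 0.0, "travel": [0.33, 0.0944, 0], "roll": -1.26}, {"jaw": 0.0, "travel": [0.33, 0.0944, 0], "roll": -1.44}, {"jaw": 0.0, "travel": [0.33, 0.0944, 0], "roll": -1.566}])

```text
clock: 11.58
tcp_pos: [530.0, -5.5, 207.5]
tcp_rot: [0.062, 0.998, 0.0, -0.002]
ft_force: [-0.6, -0.4, 0.4]
width: 0.006
finger_force: 0.0
```

Call:
play_rows(deltas=[{"jaw": 0.0, "travel": [0, 0, 0.05], "roll": 0}, {"jaw": 0.0, "travel": [0, 0, 0.05], "roll": 0}])

```text
clock: 11.82
tcp_pos: [527.1, -5.7, 155.6]
tcp_rot: [0.065, 0.998, -0.0, -0.005]
ft_force: [0.4, 1.1, 1.2]
width: 0.004
finger_force: 0.0
```

Run:
```python
from h import *
o=r.get_obs();go([531,-5,60],82.6,o);print(o['joint_pos'])
ex=np.array([.9917,-.1288]);ey=np.array([.1288,.9917])
im=r.get_image('wrist');save(im,'w4')
for im in(im,r.get_image('top')):
    C=wcloud(im,o) if 'tool_from_camera' in im else cloud(im)
    d=C[...,:2]-np.array([731,-20.5]); X=d@ex;Y=d@ey
    m=(im['range_z']>0)&(abs(Y)<60)&(X<-80)&(X>-180)&(abs(C[...,2]-85)<6)
    print(m.sum(),np.percentile(X[m],[0.5,1,2,5,50]),np.median(C[...,2][m]))
    for y in(-50,0,50):
        k=m&(abs(Y-y)<8); print(y,X[k].min() if k.any() else 0)
```

```text
t 11.82 tcp [527.1  -5.7 155.6] clos 82.6 F [0.4 1.1 1.2] w 0.004 -> [-0.0047  0.0013  0.0955] roll -0.001
[-0.05568286  0.47767478  0.01984281  1.86681129 -0.01326232  0.80720396
  1.41204235]
1120 [-142.76634892 -142.65156594 -142.36123908 -142.05959163 -133.97253513] 85.16242309420005
-50 -142.87136294566557
0 0
50 -142.35053500200033
133 [-130.99857656 -130.71671224 -130.52511409 -129.01031772 -107.60727646] 85.23173699335337
-50 0
0 0
50 -131.45286242357014
```

View pics/w4.png

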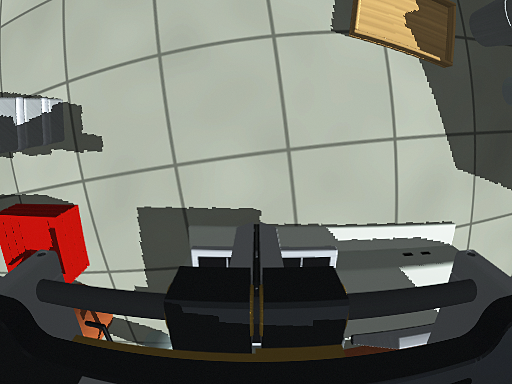

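Call:
play_rows(deltas=[{"jaw": 0.0, "travel": [0, 0, 0.06], "roll": 0}, {"jaw": 0.0, "travel": [0, 0, 0.095], "roll": 0}, {"jaw": 0.0, "travel": [-0.02, 0, 0.095], "roll": 0}, {"jaw": 0.0, "travel": [-0.045, 0, 0.095], "roll": 0}, {"jaw": 0.0, "travel": [-0.05, 0, 0.095], "roll": 0}, {"jaw": 0.0, "travel": [-0.053, 0, 0.095], "roll": 0}, {"jaw": 0.0, "travel": [-0.055, 0, 0.095], "roll": 0}, {"jaw": 0.0, "travel": [-0.055, 0, 0.095], "roll": 0}])

```text
clock: 12.92
tcp_pos: [585.4, -12.7, 64.6]
tcp_rot: [0.065, 0.998, 0.0, -0.0]
ft_force: [0.1, 0.8, 0.1]
width: 0.004
finger_force: 0.0
```

Call:
play_rows(deltas=[{"jaw": 0.0, "travel": [-0.002, 0, 0], "roll": 0}, {"jaw": 0.0, "travel": [-0.003, 0, 0], "roll": 0}, {"jaw": 0.0, "travel": [-0.004, 0, 0], "roll": 0}, {"jaw": 0.0, "travel": [-0.004, 0, 0], "roll": 0}])

```text
clock: 13.42
tcp_pos: [589.8, -13.3, 64.3]
tcp_rot: [0.065, 0.998, -0.0, -0.0]
ft_force: [0.5, 0.3, -0.1]
width: 0.007
finger_force: 0.0
```

Call:
play_rows(deltas=[{"jaw": 0.0, "travel": [-0.002, 0, 0], "roll": 0}, {"jaw": 0.0, "travel": [-0.004, 0, 0], "roll": 0}, {"jaw": 0.0, "travel": [-0.004, 0, 0], "roll": 0}])

```text
clock: 13.8
tcp_pos: [593.9, -13.8, 64.3]
tcp_rot: [0.065, 0.998, 0.0, 0.0]
ft_force: [0.2, -0.4, -0.6]
width: 0.0
finger_force: 0.0
```

Run:
```python
from h import *
o=r.get_obs();go([590,-13,60],82.6,o)
S=r.get_image('scene'); T=S['pose']; c=T[:3,:3].T@(np.array([600,-13,90])-T[:3,3]); u=int(S['cx']+S['fx']*c[0]/-c[2]); v=int(S['cy']-S['fy']*c[1]/-c[2])
P=r.get_image('top')
cu,cv=[(int(P['cx']+P['fx']*c[0]/-c[2]),int(P['cy']-P['fy']*c[1]/-c[2])) for c in [P['pose'][:3,:3].T@(np.array([600,-13,90])-P['pose'][:3,3])]][0]
f=lambda im,u,v:cv2.resize(im['frame'][v-60:v+60,u-60:u+60],(400,400),interpolation=cv2.INTER_CUBIC)
cv2.imwrite('pics/w5.png',np.hstack([f(S,u,v),f(P,cu,cv)])[:,:,::-1])
```

```text
t 13.8 tcp [593.9 -13.8  64.3] clos 82.6 F [ 0.2 -0.4 -0.6] w 0.0 -> [0.004  0.0003 0.0043] roll -0.001
```

View pics/w5.png

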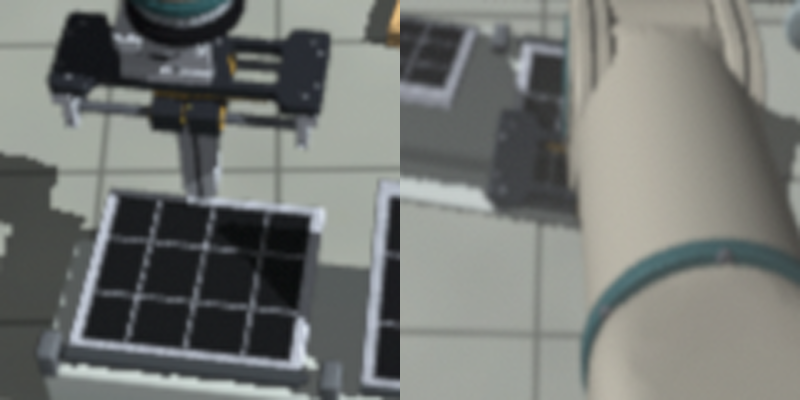

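```bash
cat >> h.py <<'E'
ex=np.array([.9917,-.1288]);ey=np.array([.1288,.9917])
def tilt(n='scene'):
    im=r.get_image(n);C=cloud(im);out=[]
    d=C[...,:2]-np.array([730,-21.5]);X=d@ex;Y=d@ey
    for y0 in(0,200):
        m=(abs(Y-y0)<72)&(X<-15)&(X>-150)&(C[...,2]>70)&(C[...,2]<215)&(im['range_z']>0)
        x=X[m];z=C[...,2][m];k=np.ones(len(x),bool)
        best=None
        for a in np.radians(np.arange(-3,80,.5)):
            # perpendicular offset from hinge-> plate top at +6
            e=x*np.sin(a)+(z-79)*np.cos(a)-6; q=(abs(e)<4).sum()
            if best is None or q>best[0]: best=(q,a)
        a=best[1];e=x*np.sin(a)+(z-79)*np.cos(a)-6;k=abs(e)<6
        for _ in range(4):
            p=np.polyfit(x[k],z[k],1);k=abs(z-np.polyval(p,x))*np.cos(a)<3
        out.append((round(np.degrees(np.arctan(-p[0])),2),int(k.sum()),round(np.polyval(p,0),1),round(x[k].min(),1)))
    print(n,'low,set tilt',out)
E
python3 -c "
from h import *
tilt();tilt('top')"
```

```text
scene low,set tilt [(np.float64(-0.24), 2564, np.float64(84.2), np.float64(-140.0)), (np.float64(49.71), 3132, np.float64(89.9), np.float64(-86.7))]
top low,set tilt [(np.float64(-0.22), 327, np.float64(85.9), np.float64(-143.4)), (np.float64(49.65), 1019, np.float64(88.6), np.float64(-91.8))]
```

Run:
```python
from h import *
o=r.get_obs();print(o['tcp_pos'],o['ft_force'])
im=r.get_image('scene');C=cloud(im);d=C[...,:2]-np.array([730,-21.5]);X=d@ex;Y=d@ey;Z=C[...,2]
t=(o['tcp_pos'][:2]-np.array([730,-21.5]));print('tcp XY',t@ex,t@ey)
for z in range(78,190,8):
    m=(abs(Z-z)<4)&(abs(Y-t@ey)<40)&(X<-115)&(X>-200)&(im['range_z']>0)
    if m.sum()>3: print(z,m.sum(),'X',np.percentile(X[m],[2,50,98]).round(1),'Y',np.percentile(Y[m],[2,50,98]).round(1))
```

```text
[593.63549431 -13.8109925   64.3441891 ] [0.23267174 0.25938804 0.17673574]
tcp XY -136.2230244616873 -9.938559596141399
78 27 X [-140.7 -129.4 -117.1] Y [-45.1 -20.6  25.9]
86 224 X [-138.1 -126.  -115.5] Y [-48.9  -8.6  28.2]
102 15 X [-126.7 -125.8 -123.5] Y [-17.7  -8.9   0.3]
110 22 X [-135.3 -125.  -124. ] Y [-20.3  -9.3   2.6]
118 25 X [-140.  -125.6 -123.4] Y [-21.3  -7.7   2.7]
126 25 X [-133.8 -125.1 -123.2] Y [-21.3  -7.5   2.6]
134 24 X [-143.5 -125.2 -123.9] Y [-20.9  -7.9   2.7]
142 28 X [-135.7 -125.6 -123.7] Y [-20.5  -6.2   2.7]
150 24 X [-131.6 -125.4 -122.8] Y [-22.2 -10.4   2.6]
158 30 X [-133.  -125.4 -121.9] Y [-21.6  -7.5   2.7]
166 24 X [-127.8 -125.4 -124. ] Y [-20.8  -9.7   2.2]
```

Call:
play_rows(deltas=[{"jaw": 0.0, "travel": [0, 0, -0.004], "roll": 0}, {"jaw": 0.0, "travel": [0, 0, -0.008], "roll": 0}, {"jaw": 0.0, "travel": [0, 0, -0.012], "roll": 0}, {"jaw": 0.0, "travel": [0, 0, -0.012], "roll": 0}])

```text
clock: 14.55
tcp_pos: [594.1, -13.8, 76.9]
tcp_rot: [0.065, 0.998, 0.0, 0.0]
ft_force: [-0.5, 1.0, 0.1]
width: 0.01
finger_force: 0.0
```

Run:
```python
from h import *
tilt()
o=r.get_obs();print(o['tcp_pos'],o['ft_force'])
im=r.get_image('wrist');C=wcloud(im,o);d=C[...,:2]-np.array([730,-21.5]);X=d@ex;Y=d@ey;Z=C[...,2]
m=(im['range_z']>0)&(abs(Y)<76)&(abs(Z-85)<8)&(X<-60)
for y in range(-70,80,15):
    k=m&(abs(Y-y)<7); print(y,k.sum(), X[k].min().round(1) if k.any() else '', np.median(Z[k]).round(1) if k.any() else '')
save(im,'w6')
```

```text
scene low,set tilt [(np.float64(-0.24), 2543, np.float64(84.2), np.float64(-140.6)), (np.float64(49.92), 3103, np.float64(89.5), np.float64(-86.0))]
[593.88291173 -13.83303192  76.62579632] [ 0.33164971 -0.52110156  0.48624646]
-70 920 -142.3 85.4
-55 1004 -141.7 85.5
-40 1023 -141.7 85.5
-25 564 -141.7 85.2
-10 235 -141.5 84.4
5 467 -141.6 85.1
20 1024 -141.6 85.4
35 996 -141.1 85.4
50 986 -141.7 85.4
65 1255 -141.7 85.4
```

View pics/w6.png

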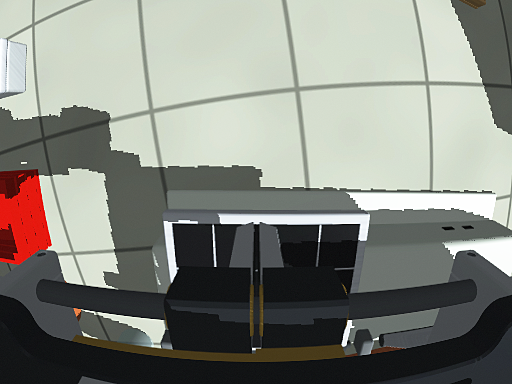

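Run:
```python
from h import *
im=r.get_image('wrist');o=dict(tcp_pos=np.zeros(3),tcp_rot=np.array([0,0,0,1.]))
C=wcloud(im,o);T=im['tool_from_camera'];print(T.round(2))
for p in([8,0,0],[0,0,0],[10,0,-10],[10,0,-18.8],[-7.,0,-9]):
    q=T[:3,:3].T@(np.array(p)-T[:3,3]);v=np.array([q[0],-q[1],-q[2]]);th=np.arctan2(np.hypot(v[0],v[1]),v[2]);k=th/np.hypot(v[0],v[1]);print(p,'px',(im['cx']+im['fx']*k*v[0]).round(),(im['cy']+im['fy']*k*v[1]).round())
for row in range(210,272,4):
    print(row,[C[row,c].round(0).tolist() for c in(240,246,264,270)])
```

```text
[[   0.      0.96    0.26   75.88]
 [   1.     -0.      0.      0.9 ]
 [   0.      0.26   -0.96 -213.77]
 [   0.      0.      0.      1.  ]]
[8, 0, 0] px 255.0 207.0
[0, 0, 0] px 255.0 217.0
[10, 0, -10] px 255.0 208.0
[10, 0, -18.8] px 255.0 212.0
[-7.0, 0, -9] px 255.0 229.0
210 [[5.0, -11.0, -0.0], [5.0, -7.0, 1.0], [5.0, 7.0, 2.0], [5.0, 11.0, 1.0]]
214 [[4.0, -11.0, -7.0], [4.0, -7.0, -7.0], [5.0, 7.0, -9.0], [4.0, 11.0, -7.0]]
218 [[2.0, -11.0, -8.0], [2.0, -7.0, -8.0], [2.0, 7.0, -8.0], [2.0, 11.0, -9.0]]
222 [[-2.0, -11.0, -7.0], [-1.0, -7.0, -9.0], [-1.0, 7.0, -8.0], [-1.0, 11.0, -8.0]]
226 [[9.0, -9.0, -42.0], [9.0, -5.0, -42.0], [9.0, 6.0, -42.0], [9.0, 9.0, -42.0]]
230 [[9.0, -9.0, -49.0], [9.0, -5.0, -49.0], [8.0, 6.0, -47.0], [9.0, 9.0, -49.0]]
234 [[9.0, -8.0, -55.0], [9.0, -5.0, -55.0], [9.0, 5.0, -55.0], [9.0, 9.0, -55.0]]
238 [[8.0, -8.0, -60.0], [9.0, -5.0, -61.0], [9.0, 5.0, -60.0], [9.0, 9.0, -61.0]]
242 [[9.0, -8.0, -67.0], [9.0, -5.0, -66.0], [9.0, 5.0, -66.0], [8.0, 8.0, -65.0]]
246 [[9.0, -8.0, -73.0], [9.0, -4.0, -72.0], [9.0, 5.0, -72.0], [10.0, 8.0, -73.0]]
250 [[9.0, -7.0, -77.0], [9.0, -4.0, -77.0], [9.0, 5.0, -77.0], [9.0, 8.0, -77.0]]
254 [[9.0, -7.0, -81.0], [9.0, -4.0, -81.0], [9.0, 5.0, -82.0], [9.0, 8.0, -81.0]]
258 [[9.0, -7.0, -86.0], [9.0, -4.0, -85.0], [9.0, 5.0, -86.0], [9.0, 8.0, -85.0]]
262 [[9.0, -7.0, -89.0], [8.0, -4.0, -89.0], [9.0, 5.0, -89.0], [9.0, 7.0, -89.0]]
266 [[9.0, -7.0, -93.0], [8.0, -4.0, -92.0], [9.0, 5.0, -93.0], [8.0, 7.0, -92.0]]
270 [[32.0, -4.0, -138.0], [33.0, -2.0, -139.0], [33.0, 3.0, -140.0], [33.0, 5.0, -139.0]]
```

Call:
play_rows(deltas=[{"jaw": 0.0, "travel": [0.015, 0, -0.03], "roll": 0}, {"jaw": 0.0, "travel": [0.035, 0, -0.02], "roll": 0}, {"jaw": 0.0, "travel": [0.045, 0, 0], "roll": 0}, {"jaw": 0.0, "travel": [0.045, 0, 0.035], "roll": 0}, {"jaw": 0.0, "travel": [0.045, 0, 0.05], "roll": 0}, {"jaw": 0.0, "travel": [0.045, 0, 0.05], "roll": 0}])

```text
clock: 15.45
tcp_pos: [548.4, -8.0, 25.5]
tcp_rot: [0.065, 0.998, -0.0, -0.001]
ft_force: [0.3, 0.0, 0.8]
width: 0.003
finger_force: 0.0
```

Run:
```python
from h import *
o=r.get_obs();go([594,-14,30],82.6,o)
im=r.get_image('wrist')
C=wcloud(im,dict(tcp_pos=np.zeros(3),tcp_rot=np.array([0,0,0,1.])))
for row in range(200,262,6):
    print(row,[C[row,c].round(0).tolist() for c in(240,246,252,255,258,264)])
```

```text
t 15.45 tcp [548.4  -8.   25.5] clos 82.6 F [0.3 0.  0.8] w 0.003 -> [-0.046  -0.     -0.0046] roll -0.001
200 [[6.0, -13.0, 26.0], [6.0, -8.0, 26.0], [6.0, -3.0, 24.0], [6.0, -0.0, 24.0], [6.0, 2.0, 25.0], [6.0, 7.0, 26.0]]
206 [[0.0, -13.0, 25.0], [1.0, -8.0, 25.0], [0.0, -3.0, 26.0], [1.0, -0.0, 25.0], [0.0, 2.0, 27.0], [0.0, 7.0, 26.0]]
212 [[-5.0, -13.0, 26.0], [-5.0, -8.0, 25.0], [-5.0, -3.0, 25.0], [-5.0, -0.0, 25.0], [-5.0, 2.0, 25.0], [-5.0, 7.0, 25.0]]
218 [[-11.0, -13.0, 26.0], [-10.0, -8.0, 26.0], [-10.0, -3.0, 25.0], [-10.0, -0.0, 24.0], [-10.0, 2.0, 26.0], [-10.0, 8.0, 26.0]]
224 [[-16.0, -13.0, 25.0], [9.0, -6.0, -39.0], [9.0, -2.0, -39.0], [7.0, 0.0, -34.0], [7.0, 2.0, -35.0], [9.0, 6.0, -39.0]]
230 [[8.0, -9.0, -48.0], [9.0, -5.0, -50.0], [9.0, -2.0, -49.0], [7.0, 0.0, -45.0], [7.0, 2.0, -45.0], [9.0, 6.0, -49.0]]
236 [[8.0, -8.0, -57.0], [9.0, -5.0, -58.0], [8.0, -2.0, -57.0], [7.0, 0.0, -54.0], [7.0, 2.0, -55.0], [8.0, 5.0, -57.0]]
242 [[8.0, -8.0, -65.0], [8.0, -5.0, -65.0], [8.0, -1.0, -65.0], [7.0, 0.0, -62.0], [7.0, 2.0, -61.0], [9.0, 5.0, -66.0]]
248 [[9.0, -7.0, -75.0], [9.0, -4.0, -75.0], [9.0, -1.0, -74.0], [8.0, 0.0, -72.0], [7.0, 2.0, -71.0], [9.0, 5.0, -73.0]]
254 [[9.0, -7.0, -80.0], [9.0, -4.0, -82.0], [76.0, 1.0, -214.0], [8.0, 0.0, -79.0], [8.0, 2.0, -78.0], [9.0, 5.0, -82.0]]
260 [[9.0, -7.0, -88.0], [9.0, -4.0, -87.0], [9.0, -1.0, -87.0], [7.0, 0.0, -85.0], [7.0, 2.0, -84.0], [9.0, 5.0, -87.0]]
```

Call:
play_rows(deltas=[{"jaw": 0.0, "travel": [-0.015, 0, 0], "roll": 0}, {"jaw": 0.0, "travel": [-0.027, 0, 0], "roll": 0}, {"jaw": 0.0, "travel": [-0.03, 0, 0], "roll": 0}, {"jaw": 0.0, "travel": [-0.032, 0, 0], "roll": 0}, {"jaw": 0.0, "travel": [-0.033, 0, 0], "roll": 0}, {"jaw": 0.0, "travel": [-0.033, 0, 0], "roll": 0}])

```text
clock: 16.25
tcp_pos: [578.5, -11.9, 26.2]
tcp_rot: [0.065, 0.998, -0.0, -0.003]
ft_force: [-6.3, 1.1, 5.5]
width: 0.006
finger_force: 3.2
```

Call:
play_rows(deltas=[{"jaw": 0.0, "travel": [-0.004, 0, 0], "roll": 0}, {"jaw": 0.0, "travel": [-0.008, 0, 0], "roll": 0}, {"jaw": 0.0, "travel": [-0.009, 0, -0.004], "roll": 0}, {"jaw": 0.0, "travel": [-0.009, 0, -0.008], "roll": 0}, {"jaw": 0.0, "travel": [-0.009, 0, -0.012], "roll": 0}, {"jaw": 0.0, "travel": [-0.009, 0, -0.016], "roll": 0}])

```text
clock: 17.0
tcp_pos: [578.1, -12.2, 38.9]
tcp_rot: [0.065, 0.998, -0.0, -0.012]
ft_force: [-14.9, 2.2, -5.8]
width: 0.006
finger_force: 7.3
```

```bash
python3 -c "
from h import *
tilt();go([594,-14,30],82.6)"
```

```text
scene low,set tilt [(np.float64(4.59), 2687, np.float64(84.2), np.float64(-147.9)), (np.float64(49.87), 3139, np.float64(89.6), np.float64(-86.2))]
t 17.05 tcp [578.1 -12.2  39.3] clos 82.6 F [-15.    2.3  -4.5] w 0.007 -> [-0.0162  0.0002  0.0089] roll 0.0
```

Call:
play_rows(deltas=[{"jaw": 0.0, "travel": [-0.003, 0, -0.005], "roll": 0}, {"jaw": 0.0, "travel": [-0.0035, 0, -0.01], "roll": 0}, {"jaw": 0.0, "travel": [-0.004, 0, -0.015], "roll": 0}, {"jaw": 0.0, "travel": [-0.0055, 0, -0.02], "roll": 0}, {"jaw": 0.0, "travel": [-0.007, 0, -0.025], "roll": 0}, {"jaw": 0.0, "travel": [-0.009, 0, -0.03], "roll": 0}, {"jaw": 0.0, "travel": [-0.011, 0, -0.035], "roll": 0}])

```text
clock: 17.92
tcp_pos: [583.6, -13.0, 72.7]
tcp_rot: [0.064, 0.998, -0.0, -0.017]
ft_force: [-22.9, 1.9, -1.1]
width: 0.007
finger_force: 11.9
```

```bash
python3 -c "
from h import *
tilt();go([594,-14,30],82.6)"
```

```text
scene low,set tilt [(np.float64(18.58), 2966, np.float64(84.7), np.float64(-147.1)), (np.float64(49.88), 3143, np.float64(89.6), np.float64(-86.0))]
t 17.98 tcp [583.8 -13.   73.3] clos 82.6 F [-24.4   3.    0.4] w 0.009 -> [-0.0117  0.0005  0.0429] roll 0.0
```

Call:
play_rows(deltas=[{"jaw": 0.0, "travel": [-0.002, 0, -0.006], "roll": 0}, {"jaw": 0.0, "travel": [-0.005, 0, -0.013], "roll": 0}, {"jaw": 0.0, "travel": [-0.0075, 0, -0.02], "roll": 0}, {"jaw": 0.0, "travel": [-0.01, 0, -0.026], "roll": 0}, {"jaw": 0.0, "travel": [-0.013, 0, -0.031], "roll": 0}, {"jaw": 0.0, "travel": [-0.016, 0, -0.036], "roll": 0}, {"jaw": 0.0, "travel": [-0.02, 0, -0.041], "roll": 0}, {"jaw": 0.0, "travel": [-0.0235, 0, -0.046], "roll": 0}])

```text
clock: 18.98
tcp_pos: [609.3, -16.3, 120.7]
tcp_rot: [0.065, 0.998, -0.0, -0.015]
ft_force: [-25.0, 2.6, 11.8]
width: 0.003
finger_force: 12.6
```

```bash
python3 -c "
from h import *
tilt();go([594,-14,30],82.6)"
```

```text
scene low,set tilt [(np.float64(41.17), 3090, np.float64(86.3), np.float64(-122.2)), (np.float64(49.8), 3118, np.float64(89.7), np.float64(-86.2))]
t 19.02 tcp [610.2 -16.4 121.6] clos 82.6 F [-26.5   2.9  13.4] w 0.003 -> [0.0138 0.0005 0.092 ] roll -0.0
```

Call:
play_rows(deltas=[{"jaw": 0.0, "travel": [-0.004, 0, -0.005], "roll": 0}, {"jaw": 0.0, "travel": [-0.008, 0, -0.009], "roll": 0}, {"jaw": 0.0, "travel": [-0.012, 0, -0.013], "roll": 0}, {"jaw": 0.0, "travel": [-0.016, 0, -0.017], "roll": 0}, {"jaw": 0.0, "travel": [-0.0185, 0, -0.019], "roll": 0}, {"jaw": 0.0, "travel": [-0.0185, 0, -0.019], "roll": 0}])

```text
clock: 19.77
tcp_pos: [632.6, -19.4, 142.6]
tcp_rot: [0.065, 0.998, 0.0, -0.01]
ft_force: [-23.3, 2.0, 18.9]
width: 0.007
finger_force: 11.6
```

```bash
python3 -c "
from h import *
tilt();go([594,-14,30],82.6)"
```

```text
scene low,set tilt [(np.float64(54.35), 2884, np.float64(89.2), np.float64(-88.5)), (np.float64(49.63), 3129, np.float64(90.1), np.float64(-86.4))]
t 19.82 tcp [632.5 -19.4 142.6] clos 82.6 F [-22.3   2.   19.1] w 0.005 -> [0.0366 0.0005 0.1133] roll -0.0
```

Call:
play_rows(deltas=[{"jaw": 0.0, "travel": [0.01, 0, 0], "roll": 0}, {"jaw": 0.0, "travel": [0.02, 0, 0], "roll": 0}, {"jaw": 0.0, "travel": [0.035, 0, 0], "roll": 0}, {"jaw": 0.0, "travel": [0.035, 0, 0], "roll": 0}, {"jaw": 0.0, "travel": [0.035, 0, 0], "roll": 0}])

```text
clock: 20.45
tcp_pos: [610.1, -15.9, 142.8]
tcp_rot: [0.065, 0.998, 0.0, 0.001]
ft_force: [1.1, -0.3, 1.4]
width: 0.005
finger_force: 0.0
```

```bash
python3 -c "
from h import *
tilt();tilt('top');go([594,-14,30],82.6)"
```

```text
scene low,set tilt [(np.float64(47.32), 3046, np.float64(87.5), np.float64(-111.3)), (np.float64(49.82), 3117, np.float64(89.7), np.float64(-86.5))]
top low,set tilt [(np.float64(47.45), 162, np.float64(86.3), np.float64(-93.5)), (np.float64(49.78), 1014, np.float64(88.3), np.float64(-89.8))]
t 20.55 tcp [609.7 -15.9 142.5] clos 82.6 F [-0.   0.8  0.2] w 0.007 -> [ 0.016  -0.0002  0.1125] roll -0.001
```

Call:
play_rows(deltas=[{"jaw": 0.0, "travel": [0.05, 0, 0], "roll": 0}, {"jaw": 0.0, "travel": [0.07, 0, -0.03], "roll": 0}, {"jaw": 0.0, "travel": [0.07, 0, -0.05], "roll": 0}, {"jaw": 0.0, "travel": [0.07, 0, -0.05], "roll": 0}, {"jaw": 0.0, "travel": [0.07, 0, -0.05], "roll": 0}, {"jaw": 0.0, "travel": [0.07, 0, -0.05], "roll": 0}, {"jaw": 0.0, "travel": [0.07, 0, -0.05], "roll": 0}])

```text
clock: 21.42
tcp_pos: [538.9, -6.7, 191.5]
tcp_rot: [0.065, 0.998, -0.0, -0.001]
ft_force: [-0.5, 1.3, 0.5]
width: 0.004
finger_force: 0.0
```

Run:
```python
from h import *
tilt();go([594,-14,30],82.6)
im=r.get_image('scene');C=cloud(im)
for a,b in((143,157),(92,104)): tops(C,im,(abs(C[...,0]-398)<60)&(abs(C[...,1]+319)<75),a,b)
```

```text
scene low,set tilt [(np.float64(47.35), 3011, np.float64(87.4), np.float64(-92.4)), (np.float64(49.9), 3145, np.float64(89.5), np.float64(-86.3))]
t 21.48 tcp [539.   -6.7 191.7] clos 82.6 F [ 0.2 -0.4 -0.7] w 0.002 -> [-0.0557 -0.      0.1616] roll -0.001
((399.79949951171875, -319.1542053222656), (110.59649658203125, 66.36749267578125), 83.69854736328125) z 147.77085854703023 722
((423.37554931640625, -310.4473876953125), (55.18046951293945, 122.22216796875), 21.759899139404297) z 97.06827365755396 176
```

The panel holds steady at 47.4°, against 49.8° for its neighbour, and the tin is square on the column, so I'm handing in.

```bash
python3 -c "
from h import *
print(r.hand_in())"
```

```text
the job is handed in; nothing more can be done
None
```

I put the tin squarely on the column (within about 1 mm), and the raised panel stands on its own at about 47.4° against its neighbour's 49.8°, inside the 4° limit; the job is handed in at about 21 s, but the hand-in call gave no verdict.

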